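Set the batch dial to the marked line and store it

TASK

On the flat preset unit in the middle of the desk, gently push the dial round by its upright post until the black index line on the dial lines up with the one long line on the scale ring around it, and then, not before, press the round store button beside it fully down and let it come up again. Use only the fingertips or the outside of the fingers: do not grip the post or lift anything, and leave the unit, its scale ring and everything else on the desk where they are, with the dial staying lined up to the end.

Things in the scene. Friction and masses are not known exactly. Their poses are not given: they have to be found in the camera images.
- unit: preset unit: flat grey console 180 (its x) by 280 (its y) by 32 mm high, about 1.8 kg, standing loose on rubber feet; origin under its centre on the desk, x to its back (away from the robot), y to its left (the dial's side). On its top at the left (unit x 0, y +45 mm) a round dial within a scale ring, at the right front a push button, at the right rear a small display. Heights above the desk: top face 32, dial 44 (its cap 47), button 54, post 78 mm.
- dial_centre (a point): point on the dial's vertical turning axis, at the height of the dial's flat top, 44 mm above the desk. The dial is a bare metal disc of diameter 112 mm; a cap 20 mm wide and 3 mm high sits at its centre.
- dial_post (a point): top of the black finger post, an upright pin of diameter 16 mm that stands on the dial 43 mm from its axis and rises 34 mm from the dial's top (to 78 mm above the desk); it is diametrically opposite the index line and turns with the dial
- dial_index (a point): outer end of the index line, the one black radial line on the dial (36 x 4 mm, running out to the rim), 58 mm from the dial's axis, 44 mm above the desk
- target_line (a point): inner end of the target line, 58 mm from the dial's axis and 35 mm above the desk. It is the one long line (23 x 4 mm) of the white scale ring round the dial (outer diameter 164 mm, its top 35 mm above the desk); a black peg 4 mm wide and 5 mm high stands at its outer end. The other 23 lines of the ring, 15 degrees apart, are short and thin (9 x 1.8 mm). The index is lined up when dial_index lies over this point. The ring sits in the unit very stiffly and is not to be turned.
- dial (a joint): angle of the dial in the unit, rad, growing counterclockwise from above; at 0 the index line points along the unit's x and the post along its -x. It may be turned either way (stops at -6.28 and +6.28), takes about 0.035 N m (about 1 N at the post) and stays where it is left.
- ring (a joint): angle of the scale ring in the unit, rad, counterclockwise from above; at 0 the target line points along the unit's x. Equal to the dial's angle, or a full turn from it, when the index is lined up.
- store (a joint): travel of the store button, m: 0 up, 0.006 fully down; a spring (4 N fully down) returns it
- store_top (a point): centre of the top of the store button, a round grey push button of diameter 28 mm in a black housing of diameter 44 mm, its top 54 mm above the desk, at unit x -35, y -90 mm; it moves straight down by 6 mm
- coin_roll_1: paper roll of coins standing on end near the front edge of the unit, diameter 25, height 60; origin under its centre (mm); a bystander
- coin_roll_2: paper roll of coins standing on end behind the unit, diameter 25, height 60; origin under its centre (mm); a bystander
- pen_red: pen lying in front of the unit, 140 long, 10 thick; origin under its centre (mm); a bystander
- marker: felt marker lying at the left of the unit, 135 long, 17 thick; origin under its centre (mm); a bystander
- bundle_1: banded bundle of notes lying at the right of the unit, 71 x 160 x 21 high; origin under its centre (mm); a bystander
- bundle_2: banded bundle of notes lying at the far right of the desk, 73 x 160 x 18 high; origin under its centre (mm); a bystander
- keys: bunch of keys lying near the right front of the desk, 110 x 121 x 8 high; origin under its centre (mm); a bystander

How it is judged (in metres and radians):
On the way, in this order (a step that is already met when the one before it is completed fails the run):
1. the dial's index is lined up with the long line (within 6 mm at the rim), and rests there (horizontal distance between dial_index and target_line below 0.006 m and velocity of joint dial between -0.05 and 0.05 rad/s), for 0.3 s.
2. the store button is pressed fully down with the dial lined up (horizontal distance between dial_index and target_line below 0.006 m and value of joint store above 0.0045 m), for 0.05 s.
At the end, for the whole second after the job is handed in: The index is within 6 mm of the long line at the rim (about 6 degrees) with the dial at rest, the store button has been pressed (beyond 4.5 of its 6 mm) after the dial was set and is up again, the unit stands within 15 mm and every bystander within 20 mm of where it was (all of step 1 and value of joint store below 0.001 m and distance of unit from where it was at the start of the episode below 0.015 m and linear speed of unit below 0.01 m/s and distance of each of coin_roll_1, coin_roll_2, pen_red, marker, bundle_1, bundle_2, keys from where it was at the start of the episode below 0.02 m); the robot touches nothing.
It fails at once if the store button is pressed while the dial is not lined up (not (horizontal distance between dial_index and target_line below 0.006 m) and value of joint store above 0.003 m).
It fails at once if the unit or its scale ring is shifted, turned or lifted by more than 15 mm (distance of any of unit, target_line from where it was at the start of the episode above 0.015 m).
It fails at once if the unit is tipped (angle between unit's own z axis and vertical above 0.1 rad).
It fails at once if the dial or its post is gripped or forced (over 15 N) (contact force between the fingers and dial above 15 N).
It fails at once if a bystander is lifted, toppled or pushed by more than 20 mm (distance of any of coin_roll_1, coin_roll_2, pen_red, marker, bundle_1, bundle_2, keys from where it was at the start of the episode above 0.02 m or angle between any of coin_roll_1, coin_roll_2's own z axis and vertical above 0.5 rad).
It also fails if it takes over 51 s, if anything falls off the work surface, if the arm or the gripper's body presses on something with over 40 N, if the wrist force passes 120 N, or if a joint passes its speed limit or range.

ROBOT

A 7-joint arm with a two-finger parallel gripper is mounted at the origin on a cart in front of the work surface, level with it; the furniture and walls round the work are solid. World frame = base frame: x ahead of the robot, y to its left, z up, the work surface at z = 0. Lengths are in m, angles in degrees, forces in N, time in s.
With the tool pointing down it reaches from about 0.425 to 1.025 m from the base axis. Payload 9.4 kg.
Tool frame: the origin (TCP) lies between the finger pads; the fingertips stand 17 mm ahead of it and the grasp point (between the pads) lies 2 mm behind it (r.tcp_to_tips is the distance from the TCP to the fingertips, in m); z points along the fingers, y is the line along which they close (so a half turn about z gives the same grasp; the last joint's range is limited). The gripper opens to 85 mm and grips with 20 to 120 N. Pads are 22 mm wide; open, the fingers measure 114 mm over their backs; the gripper's body (76 mm by 85 mm) begins 54 mm behind the grasp point. The pads swing forward as they close: fully open they stand 13 mm farther back than shut.
Start: joints at [63.558, 34.337, -0.143, 91.639, 0.103, 54.024, -4.572], TCP at [0.272, -0.672, 0.248] pointing down, gripper open.
Joint ranges: [-147.43, 147.43], [-19.82, 112.94], [-74.19, 73.91], [6.32, 146.72], [-59.91, 239.91], [6.04, 106.73], [-150.56, 150.56]. Speed limits (degrees/s): [127.2, 127.2, 172.46, 172.46, 180, 180, 180].

INTERFACE

Orientations are given as [roll, pitch, yaw] about the fixed x, y, z axes, in that order (R = Rz(yaw) Ry(pitch) Rx(roll)).
In Python, from station import r gives the robot as it stands.
- The arm moves only by the tool servo_tool, never from a script. Its argument "motion" is a list of rows, each a list of 7 numbers: the shift along the tool's x, y, z in mm, then the turn, a rotation vector about the tool's x, y, z in rad, then the opening, from -1 (shut) to 1 (fully open), so that 0 is half open. A call has 1 to 10 rows; each row is the pose to reach, as a shift and turn from the pose commanded when the call began, along the tool's axes at that moment; what a row does not reach only later rows make up. A row lasts 1/12 s, in which the tool goes at most 41.7 mm and 7.16 degrees, less where a joint would pass 70% of its speed; a pose out of reach is approached as far as the arm can. A call with a gripper value outside its range is refused whole. The fingers move at their own pace and stop on an object; "squeeze" is the grip in N (left out, the last holds). Time passes only in rows, so rows that repeat a pose let the fingers close. It gives the time, the measured TCP pose, the force, the opening and the grip force at its end, in the units of the state.
- r.read_state(): the state, without advancing time (a new reading comes with each control period).
- r.grab_frame(name): name is "scene" or "top" or "wrist"; returns a dict with "color" (420x560x3 uint8, red, green, blue), "camera_matrix" (3x3 intrinsics, pixels), "R" (3x3) and "t" (3): a world point X has camera coordinates R X + t. Camera axes: x right, y down, z forward; pixel columns grow to the right and rows downward; lengths in m; the calibration is good to about 2 mm. A picture is of the moment at which its call begins. There is no depth.
- r.hand_in(): hands the job in; it is judged then, once.
The state is a dict: "clock": time; "joint_pos": joint angles; "joint_velocities": joint speeds; "tau": joint torques, N m; "eef_pos": TCP position; "orientation": TCP orientation; "wrist_force": force on the tool from outside, world axes, zero at the start; "ft_torque": the same for the moment, N m; "finger_gap": finger opening in m; "grasp_force": force on a finger pad.
Only numpy, scipy, OpenCV 4.12 (cv2) and the standard library are available. Lean on these libraries where they do the work, as an engineer would, in place of code of your own. Each camera call takes 0.05 s, during which the arm holds its last target. There are 200 camera calls.

## Working session

There is one attempt and no reset: what is moved stays moved. The work goes in short steps, Python scripts to look and compute and a tool call to move; the robot and the scene stay as the last step left them, time stands still between calls to the robot, and variables do not carry over. Pictures are saved under pics/ and viewed, at most 10 in all, crops included, and the job is handed in when it is done.

Besides the shell and the picture viewer there is one more tool, called after "Request:" as name(argument=value, ...) on one line, values as JSON. servo_tool: Moves the arm, as the interface text tells. Its arguments: {"type":"object","properties":{"motion":{"type":"array","items":{"type":"array","items":{"type":"number"}}},"squeeze":{"type":"number"}},"required":["motion"]}

```bash
mkdir -p pics; cat > h.py <<'E'
import numpy as np, cv2, json
from station import r
def snap(n,f):
    g=r.grab_frame(n); cv2.imwrite(f'pics/{f}.png',g['color'][:,:,::-1]); np.savez(f'pics/{f}.npz',K=g['camera_matrix'],R=g['R'],t=g['t']); return g
def back(f,u,v,z):
    d=np.load(f'pics/{f}.npz'); ray=d['R'].T@np.linalg.inv(d['K'])@[u,v,1]; c=-d['R'].T@d['t']
    return c+ray*(z-c[2])/ray[2]
def proj(f,X):
    d=np.load(f'pics/{f}.npz'); p=d['K']@(d['R']@np.array(X)+d['t']); return p[:2]/p[2]
E
python3 - <<'E'
from h import *
print(r.read_state())
a=snap('top','top0');snap('scene','sc0')
for f in('top0','sc0'):
    d=np.load(f'pics/{f}.npz'); print(-d['R'].T@d['t'],d['K'][0,0])
E
```

```text
{'clock': 0.0, 'joint_pos': array([63.55611594, 34.38511812, -0.14598732, 91.67998203,  0.10421182,
       54.0233682 , -4.57243831]), 'joint_velocities': array([-0.17295925,  0.01678809, -0.09062124,  0.1203994 , -0.03651165,
       -0.02410043,  0.01555708]), 'tau': array([-1.40397876e-05, -7.76464248e+01,  1.56469781e+00, -2.58012253e+01,
        1.23539160e-02,  9.06157686e-03,  1.21871324e-06]), 'eef_pos': array([ 0.27199092, -0.67157753,  0.2474152 ]), 'orientation': array([-1.79912086e+02,  8.82952038e-03,  2.20532785e+01]), 'wrist_force': array([0.22331228, 0.46932637, 0.51102039]), 'ft_torque': array([ 0.05058024,  0.03526541, -0.02970474]), 'grasp_force': 0.0, 'finger_gap': 0.08566500236856485}
[ 0.23370906 -0.03665433  1.43270179] 495.37572706878456
[-0.07127569  0.53345444  0.53544491] 380.1415072016285
```

View pics/top0.png

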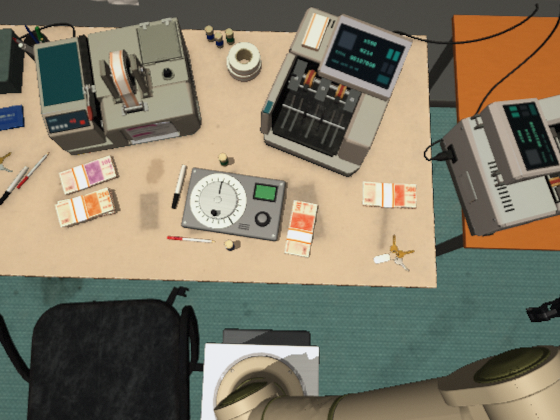

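View pics/sc0.png

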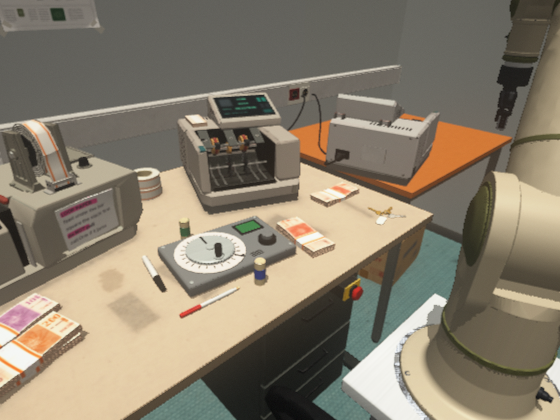

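The top view shows the unit at about (235,204), its dial at (218,200) and its button at (262,219). The tall machine behind it is about 60 px away. I'll enlarge the unit in both views.

```bash
python3 - <<'E'
import cv2
a=cv2.imread('pics/top0.png')[150:260,165:325]; b=cv2.imread('pics/sc0.png')[205:295,150:310]
a=cv2.resize(a,(800,550),interpolation=cv2.INTER_CUBIC)
cv2.imwrite('pics/c1.png',a)
cv2.imwrite('pics/c2.png',cv2.resize(b,(800,450),interpolation=cv2.INTER_CUBIC))
E
```

```text
(no output)
```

View pics/c1.png

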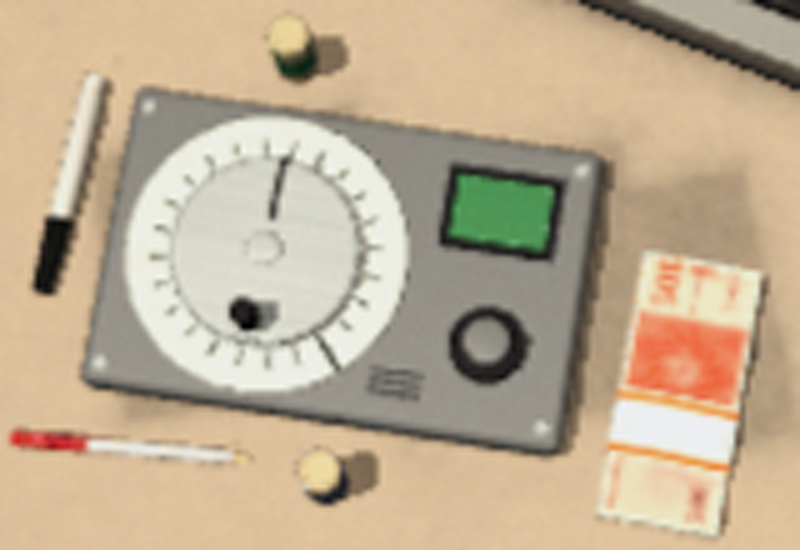

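View pics/c2.png

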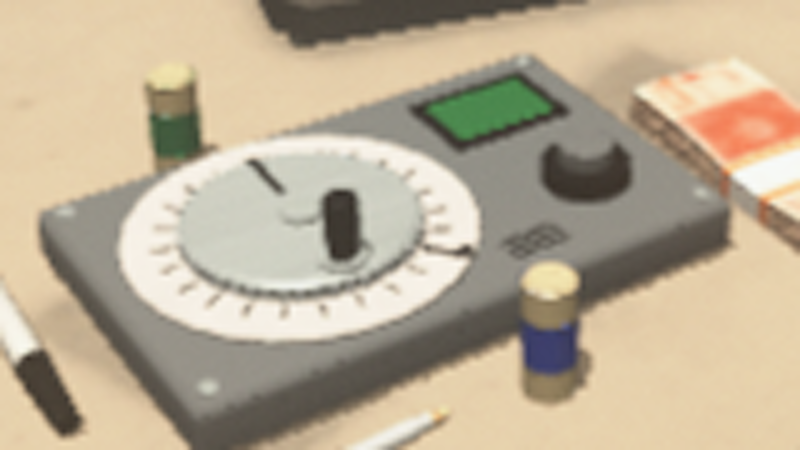

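In the enlarged crop, the index line runs (272,218)→(290,157), the post top is at (245,312), the long line runs (318,330)→(340,370), the dial cap is at (264,248), and the button top is at (488,342).

```bash
python3 - <<'E'
from h import *
def P(u,v,z): return back('top0',(u+.5)/5-.5+165,(v+.5)/5-.5+150,z)
c=P(264,248,.047); q=dict(c=c,idx=P(290,157,.044),idxin=P(272,218,.044),post=P(245,312,.078),ti=P(318,330,.035),to=P(340,370,.037),btn=P(488,342,.054),
roll1=P(322,472,.06),roll2=P(290,33,.06),TL=P(140,90,.032),TR=P(607,155,.032),BR=P(555,452,.032),BL=P(85,378,.032),ringc=P(267,253,.035),btn2=P(488,345,.04))
for k,p in q.items():
    d=p-c; print(k,p.round(4),round(np.hypot(*d[:2]),4),round(np.degrees(np.arctan2(d[1],d[0])),1))
print(sum(q[k] for k in('TL','TR','BR','BL'))/4)
E
```

```text
c [0.5496 0.1399 0.047 ] 0.0 0.0
idx [0.6049 0.1281 0.044 ] 0.0565 -12.0
idxin [0.5682 0.1366 0.044 ] 0.0189 -10.0
post [0.5056 0.1445 0.078 ] 0.0443 173.9
ti [0.5049 0.1077 0.035 ] 0.0551 -144.3
to [0.4816 0.0938 0.037 ] 0.0822 -145.9
btn [0.4971 0.0091 0.054 ] 0.1409 -111.9
roll1 [0.4195 0.0989 0.06  ] 0.1364 -162.5
roll2 [0.6749 0.13   0.06  ] 0.1257 -4.5
TL [0.6463 0.2199 0.032 ] 0.1255 39.6
TR [ 0.6147 -0.0559  0.032 ] 0.2063 -71.6
BR [ 0.4386 -0.0306  0.032 ] 0.2034 -123.1
BL [0.4736 0.2403 0.032 ] 0.126 127.1
ringc [0.5495 0.1395 0.035 ] 0.0004 -116.3
btn2 [0.498  0.0095 0.04  ] 0.1402 -111.6
[0.54329703 0.09344739 0.032     ]
```

```bash
cat >> h.py <<'E'
from scipy.spatial.transform import Rotation as Ro
C=np.array([.5488,.139])
def pose(th,gap,z,rad=.043):   # tool pushing post at angle th(deg), clockwise, clearance gap
    a=np.radians(th); p=C+rad*np.array([np.cos(a),np.sin(a)])-(.0225+gap)*np.array([np.sin(a),-np.cos(a)])
    return [*p,z,th]
def rel(pl,start=None):
    s=r.read_state(); p0=s['eef_pos']; R0=Ro.from_euler('xyz',s['orientation'],degrees=True)
    if start: p0=np.array(start[:3]); R0=Ro.from_euler('xyz',[180,0,start[3]],degrees=True)
    for x,y,z,w in pl:
        R=Ro.from_euler('xyz',[180,0,w],degrees=True)
        print((R0.inv().apply(np.array([x,y,z])-p0)*1000).round(1).tolist(),(R0.inv()*R).as_rotvec().round(3).tolist(), [round(v,3) for v in(x,y,z,w)])
E
python3 -c "
from h import *
rel([pose(171,.018,.2),pose(171,.018,.075)])"
```

```text
[503.2, -634.8, 48.3] [-0.001, -0.002, -2.6] [np.float64(0.5), np.float64(0.106), 0.2, 171]
[503.2, -634.6, 173.3] [-0.001, -0.002, -2.6] [np.float64(0.5), np.float64(0.106), 0.075, 171]
```

Request:
servo_tool(motion=[[503,-635,20,0,0,-2.6,-1],[503,-635,20,0,0,-2.6,-1],[503,-635,20,0,0,-2.6,-1],[503,-635,20,0,0,-2.6,-1],[503,-635,20,0,0,-2.6,-1],[503,-635,20,0,0,-2.6,-1],[503,-635,20,0,0,-2.6,-1],[503,-635,20,0,0,-2.6,-1],[503,-635,20,0,0,-2.6,-1],[503,-635,20,0,0,-2.6,-1]], squeeze=20)

```text
clock: 0.93
eef_pos: [0.3892, -0.2704, 0.238]
orientation: [-180.0, 0.0, 94.0]
wrist_force: [0.0, -0.1, -0.7]
finger_gap: 0.0004
grasp_force: 0.0
```

```bash
python3 -c "
from h import *
rel([pose(171,.018,.2)])"
```

```text
[367.4, 136.8, 37.9] [-0.0, 0.0, -1.344] [np.float64(0.5), np.float64(0.106), 0.2, 171]
```

Request:
servo_tool(motion=[[368,137,38,0,0,-1.344,-1],[368,137,38,0,0,-1.344,-1],[368,137,38,0,0,-1.344,-1],[368,137,38,0,0,-1.344,-1],[368,137,38,0,0,-1.344,-1],[368,137,38,0,0,-1.344,-1],[368,137,38,0,0,-1.344,-1],[368,137,38,0,0,-1.344,-1],[368,137,38,0,0,-1.344,-1],[368,137,38,0,0,-1.344,-1]])

```text
clock: 1.77
eef_pos: [0.5034, 0.1094, 0.2]
orientation: [179.8, 0.0, 165.9]
wrist_force: [0.0, 0.6, -0.1]
finger_gap: -0.0004
grasp_force: 0.0
```

Request:
servo_tool(motion=[[0,0,0,0,0,0,-1],[0,0,0,0,0,0,-1]])

```text
clock: 1.93
eef_pos: [0.5022, 0.1047, 0.1994]
orientation: [180.0, -0.1, 165.3]
wrist_force: [-0.1, -1.4, -0.0]
finger_gap: 0.0001
grasp_force: 0.0
```

```bash
python3 -c "
from h import *
rel([pose(171,.018,.073)])
snap('wrist','w1')"
```

```text
[2.2, 0.5, 126.4] [0.0, -0.001, -0.099] [np.float64(0.5), np.float64(0.106), 0.073, 171]
```

View pics/w1.png

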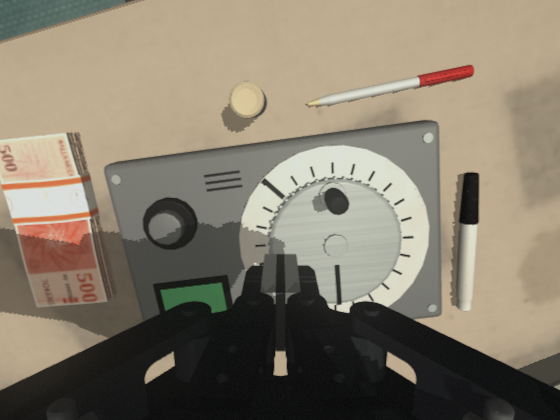

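The wrist view is clear: cap at (336,244), index (337,266)→(339,304), long line (264,181)→(284,197), post top about (339,203), button top about (164,229).

```bash
python3 - <<'E'
from h import *
P=lambda u,v,z:back('w1',u,v,z)
c=P(336,244,.047)
for k,p in dict(c=c,i1=P(337,266,.044),i2=P(339,304,.044),ti=P(284,197,.035),to=P(264,181,.035),post=P(339,203,.078),btn=P(164,229,.054)).items():
    d=p-c; print(k,p.round(4),round(np.hypot(*d[:2]),4),round(np.degrees(np.arctan2(d[1],d[0])),1))
E
```

```text
c [0.5488 0.1401 0.047 ] 0.0 0.0
i1 [0.5696 0.1369 0.044 ] 0.0211 -8.8
i2 [0.6052 0.1309 0.044 ] 0.0572 -9.2
ti [0.5021 0.108  0.035 ] 0.0567 -145.5
to [0.4849 0.0954 0.035 ] 0.078 -145.0
post [0.5067 0.1467 0.078 ] 0.0426 171.1
btn [0.4989 0.0099 0.054 ] 0.1394 -110.9
```

Request:
servo_tool(motion=[[2,0,30,0,0,-0.1,-1],[2,0,60,0,0,-0.1,-1],[2,0,90,0,0,-0.1,-1],[2,0,115,0,0,-0.1,-1],[2,0,126,0,0,-0.1,-1],[2,0,126,0,0,-0.1,-1],[2,0,126,0,0,-0.1,-1]])

```text
clock: 2.57
eef_pos: [0.5001, 0.1028, 0.0739]
orientation: [-179.9, -0.1, 170.9]
wrist_force: [0.9, -0.7, -0.6]
finger_gap: 0.0
grasp_force: 0.0
```

```bash
sed -i 's/C=np.array.*/C=np.array([.5488,.1395])/' h.py; python3 -c "
from h import *
rel([pose(171,g,.073) for g in(.009,.0)]+[pose(171-5*i,.0,.073) for i in range(1,9)])"
```

```text
[0.7, 12.3, 0.9] [-0.002, -0.001, -0.002] [np.float64(0.501), np.float64(0.115), 0.073, 171]
[0.7, 21.3, 0.9] [-0.002, -0.001, -0.002] [np.float64(0.503), np.float64(0.124), 0.073, 171]
[2.5, 25.2, 0.9] [-0.002, -0.001, 0.085] [np.float64(0.502), np.float64(0.128), 0.073, 166]
[4.0, 29.1, 0.9] [-0.002, -0.001, 0.172] [np.float64(0.501), np.float64(0.132), 0.073, 161]
[5.1, 33.2, 0.9] [-0.002, -0.001, 0.259] [np.float64(0.5), np.float64(0.136), 0.073, 156]
[5.8, 37.4, 0.9] [-0.002, -0.001, 0.347] [np.float64(0.5), np.float64(0.141), 0.073, 151]
[6.2, 41.6, 0.9] [-0.002, -0.001, 0.434] [np.float64(0.501), np.float64(0.145), 0.073, 146]
[6.3, 45.8, 0.8] [-0.002, -0.001, 0.521] [np.float64(0.501), np.float64(0.149), 0.073, 141]
[5.9, 50.1, 0.8] [-0.002, -0.001, 0.609] [np.float64(0.502), np.float64(0.153), 0.073, 136]
[5.2, 54.2, 0.8] [-0.002, -0.0, 0.696] [np.float64(0.504), np.float64(0.157), 0.073, 131]
```

Request:
servo_tool(motion=[[0.7,12,0.9,0,0,0,-1],[0.7,17,0.9,0,0,0,-1],[0.7,21,0.9,0,0,0,-1],[2.5,25,0.9,0,0,0.085,-1],[4,29,0.9,0,0,0.172,-1],[5,33,0.9,0,0,0.26,-1],[5.8,37.4,0.9,0,0,0.347,-1],[6.2,41.6,0.9,0,0,0.434,-1],[6.3,45.8,0.9,0,0,0.521,-1],[5.9,50,0.9,0,0,0.609,-1]])

```text
clock: 3.4
eef_pos: [0.5026, 0.1549, 0.0738]
orientation: [180.0, 0.0, 135.9]
wrist_force: [-0.9, -1.1, 0.7]
finger_gap: 0.0
grasp_force: 0.6
```

```bash
python3 -c "
from h import *
print(r.read_state()['wrist_force']);snap('wrist','w2')
rel([pose(136-5*i,.0,.073) for i in range(1,11)],pose(136,0,.073))"
```

```text
[-0.94330712 -1.09807677  0.74038354]
[1.8, 3.8, 0.0] [0.0, -0.0, 0.087] [np.float64(0.504), np.float64(0.157), 0.073, 131]
[3.3, 7.8, 0.0] [-0.0, -0.0, 0.175] [np.float64(0.505), np.float64(0.161), 0.073, 126]
[4.4, 11.9, 0.0] [0.0, -0.0, 0.262] [np.float64(0.507), np.float64(0.165), 0.073, 121]
[5.1, 16.1, 0.0] [0.0, -0.0, 0.349] [np.float64(0.51), np.float64(0.168), 0.073, 116]
[5.5, 20.3, 0.0] [0.0, -0.0, 0.436] [np.float64(0.512), np.float64(0.172), 0.073, 111]
[5.5, 24.5, 0.0] [0.0, -0.0, 0.524] [np.float64(0.515), np.float64(0.175), 0.073, 106]
[5.1, 28.7, 0.0] [0.0, -0.0, 0.611] [np.float64(0.519), np.float64(0.177), 0.073, 101]
[4.4, 32.9, 0.0] [0.0, -0.0, 0.698] [np.float64(0.522), np.float64(0.18), 0.073, 96]
[3.3, 37.0, 0.0] [0.0, -0.0, 0.785] [np.float64(0.526), np.float64(0.182), 0.073, 91]
[1.9, 41.0, 0.0] [0.0, -0.0, 0.873] [np.float64(0.529), np.float64(0.184), 0.073, 86]
```

View pics/w2.png

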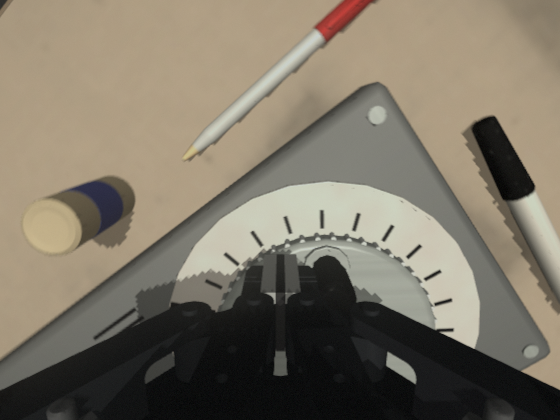

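The view shows the post at (330,280), touching the outside of the right finger, and the force is about 1 N. I'll continue along the arc.

Request:
servo_tool(motion=[[1.8,3.8,0,0,0,0.087,-1],[3.3,7.8,0,0,0,0.175,-1],[4.4,11.9,0,0,0,0.262,-1],[5.1,16.1,0,0,0,0.349,-1],[5.5,20.3,0,0,0,0.436,-1],[5.5,24.5,0,0,0,0.524,-1],[5.1,28.7,0,0,0,0.611,-1],[4.4,32.9,0,0,0,0.698,-1],[3.3,37,0,0,0,0.785,-1],[1.9,41,0,0,0,0.873,-1]])

```text
clock: 4.28
eef_pos: [0.5293, 0.1862, 0.0736]
orientation: [-180.0, -0.0, 86.0]
wrist_force: [-1.0, 0.5, 0.9]
finger_gap: -0.0001
grasp_force: 0.8
```

Request:
servo_tool(motion=[[1.8,3.8,0,0,0,0.087,-1],[3.3,7.8,0,0,0,0.175,-1],[4.4,11.9,0,0,0,0.262,-1],[5.1,16.1,0,0,0,0.349,-1],[5.5,20.3,0,0,0,0.436,-1],[5.5,24.5,0,0,0,0.524,-1],[5.1,28.7,0,0,0,0.611,-1],[5.1,28.7,0,0,0,0.611,-1],[5.1,28.7,0,0,0,0.611,-1]])

```text
clock: 5.03
eef_pos: [0.5585, 0.1891, 0.0734]
orientation: [180.0, -0.0, 51.3]
wrist_force: [-0.4, 1.1, -0.6]
finger_gap: 0.0002
grasp_force: 0.0
```

```bash
python3 -c "
from h import *
snap('top','t3');snap('wrist','w3')
a=cv2.imread('pics/t3.png')[150:260,165:325]
cv2.imwrite('pics/c3.png',cv2.resize(a,(800,550),interpolation=cv2.INTER_CUBIC))"
```

```text
(no output)
```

View pics/c3.png

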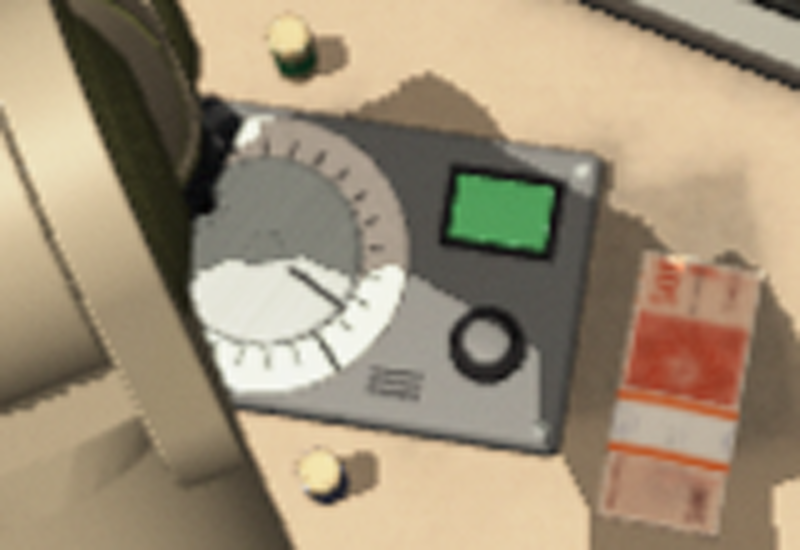

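The index now runs (290,268)→(343,308) in the crop, and the long line is still at (318,331)→(340,370). The unit has not moved.

```bash
python3 - <<'E'
from h import *
def P(u,v,z): return back('t3',(u+.5)/5-.5+165,(v+.5)/5-.5+150,z)
a,b=P(290,268,.044),P(343,308,.044)
for q in(b-C.tolist().__len__()*0, ):
    d=b[:2]-C; print(b,np.hypot(*d),np.degrees(np.arctan2(d[1],d[0])))
d=b-a;print(np.degrees(np.arctan2(d[1],d[0])))
for D in (12,14,16,18): print(D); 
rel([pose(51.3-3*i,.0,.073) for i in range(1,8)],pose(51.3,0,.073))
E
```

```text
[0.51642067 0.09311905 0.044     ] 0.05656512324872638 -124.91954848187552
-125.5672316369536
12
14
16
18
[1.1, 2.3, 0.0] [0.0, -0.0, 0.052] [np.float64(0.561), np.float64(0.187), 0.073, 48.3]
[2.1, 4.6, 0.0] [0.0, -0.0, 0.105] [np.float64(0.563), np.float64(0.186), 0.073, 45.3]
[3.0, 7.0, 0.0] [-0.0, -0.0, 0.157] [np.float64(0.565), np.float64(0.185), 0.073, 42.3]
[3.7, 9.4, 0.0] [0.0, -0.0, 0.209] [np.float64(0.568), np.float64(0.184), 0.073, 39.3]
[4.4, 11.9, 0.0] [0.0, -0.0, 0.262] [np.float64(0.57), np.float64(0.183), 0.073, 36.3]
[4.8, 14.4, 0.0] [0.0, -0.0, 0.314] [np.float64(0.572), np.float64(0.182), 0.073, 33.3]
[5.2, 16.9, 0.0] [0.0, -0.0, 0.367] [np.float64(0.575), np.float64(0.181), 0.073, 30.3]
```

Request:
servo_tool(motion=[[1.1,2.3,0,0,0,0.052,-1],[2.1,4.6,0,0,0,0.105,-1],[3.0,7.0,0,0,0,0.157,-1],[3.7,9.4,0,0,0,0.209,-1],[4.4,11.9,0,0,0,0.262,-1],[4.7,13.6,0,0,0,0.297,-1],[4.9,15,0,0,0,0.326,-1],[5.1,16,0,0,0,0.349,-1],[5.1,16,0,0,0,0.349,-1]])

```text
clock: 5.88
eef_pos: [0.5743, 0.1825, 0.0731]
orientation: [-180.0, -0.0, 31.1]
wrist_force: [0.2, 1.8, 0.6]
finger_gap: 0.0001
grasp_force: 0.5
```

Request:
servo_tool(motion=[[0,-4,0,0,0,0,-1],[0,-10,0,0,0,0,-1],[0,-15,-15,0,0,0,-1],[0,-15,-40,0,0,0,-1],[0,-15,-80,0,0,0,-1],[0,-15,-110,0,0,0,-1],[0,-15,-110,0,0,0,-1]])

```text
clock: 6.47
eef_pos: [0.5684, 0.1964, 0.1887]
orientation: [179.9, -0.4, 31.1]
wrist_force: [0.9, -0.2, 0.1]
finger_gap: 0.0002
grasp_force: 0.0
```

```bash
python3 -c "
from h import *
snap('top','t4');snap('wrist','w4')
a=cv2.imread('pics/t4.png')[150:260,165:325]
w=cv2.imread('pics/w4.png')
o=np.zeros((600,800,3),np.uint8); o[:275,:400]=cv2.resize(a,(400,275),interpolation=cv2.INTER_CUBIC); o[275:575,:400]=cv2.resize(w,(400,300)); o[:400,400:]=cv2.resize(a[30:80,25:75],(400,400),interpolation=cv2.INTER_CUBIC)
cv2.imwrite('pics/c4.png',o)"
```

```text
(no output)
```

View pics/c4.png

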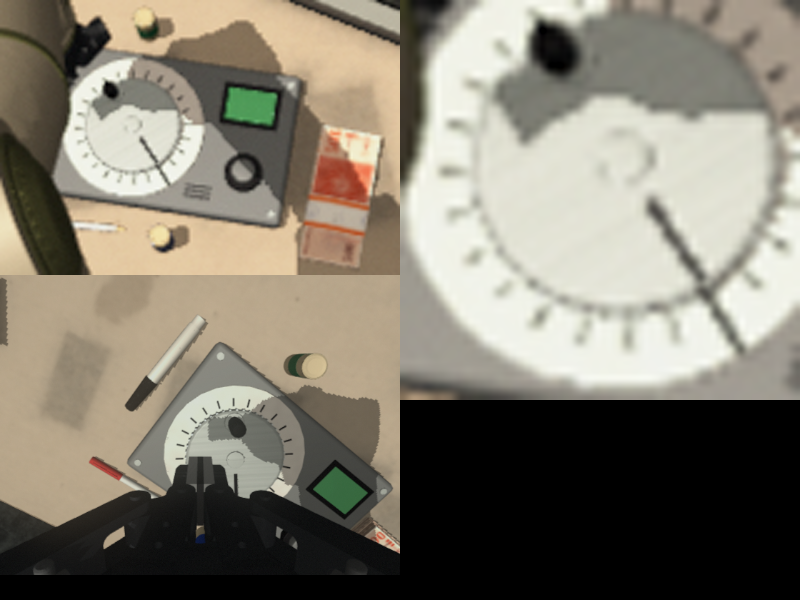

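The index and the long line now form one continuous line in the enlarged crop, running (650,200)→(743,352). The dial is set, so next is the button.

```bash
python3 -c "
from h import *
rel([(.4985,.0092,.15,60),(.4985,.0092,.077,60)])"
```

```text
[-154.8, 124.6, 34.0] [0.001, -0.002, -0.503] [0.498, 0.009, 0.15, 60]
[-155.0, 124.5, 107.0] [0.001, -0.002, -0.503] [0.498, 0.009, 0.077, 60]
```

Request:
servo_tool(motion=[[-30,24,0,0,0,-0.1,-1],[-60,48,0,0,0,-0.2,-1],[-90,72,0,0,0,-0.3,-1],[-120,97,10,0,0,-0.4,-1],[-145,117,20,0,0,-0.5,-1],[-155,124.6,34,0,0,-0.5,-1],[-155,124.6,34,0,0,-0.5,-1],[-155,124.6,34,0,0,-0.5,-1],[-155,124.6,34,0,0,-0.5,-1]])

```text
clock: 7.32
eef_pos: [0.4982, 0.0096, 0.1486]
orientation: [-179.9, -0.0, 59.8]
wrist_force: [-0.1, -0.7, 0.3]
finger_gap: 0.0001
grasp_force: 0.0
```

```bash
python3 -c "
from h import *
rel([(.4985,.0092,.077,60)])
snap('top','t5');snap('wrist','w5')
a=cv2.imread('pics/t5.png')[150:260,165:325]
w=cv2.imread('pics/w5.png')
o=np.zeros((420,800,3),np.uint8); o[:275,:400]=cv2.resize(a,(400,275),interpolation=cv2.INTER_CUBIC); o[:300,400:]=cv2.resize(w,(400,300))
cv2.imwrite('pics/c5.png',o)"
```

```text
[-0.3, 0.5, 71.6] [-0.001, -0.0, -0.004] [0.498, 0.009, 0.077, 60]
```

View pics/c5.png

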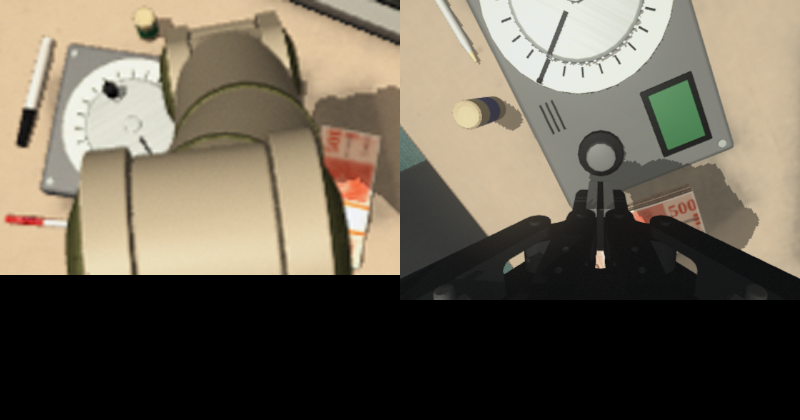

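The wrist view shows the button centred between the fingers, at raw pixel (280,218). The index still runs straight into the long line.

```bash
python3 -c "
from h import *
print(back('w5',280,218,.054))"
```

```text
[0.49972952 0.01221598 0.054     ]
```

Request:
servo_tool(motion=[[0,0,30,0,0,0,-1],[0,0,55,0,0,0,-1],[0,0,71,0,0,0,-1],[0,0,74,0,0,0,-1],[0,0,74,0,0,0,-1],[0,0,74,0,0,0,-1]])

```text
clock: 7.92
eef_pos: [0.4985, 0.0093, 0.0756]
orientation: [180.0, -0.0, 59.8]
wrist_force: [0.3, 0.2, 0.1]
finger_gap: -0.0003
grasp_force: 0.0
```

Request:
servo_tool(motion=[[0,0,3,0,0,0,-1],[0,0,5,0,0,0,-1],[0,0,7,0,0,0,-1],[0,0,9,0,0,0,-1],[0,0,10.5,0,0,0,-1],[0,0,10.5,0,0,0,-1],[0,0,10.5,0,0,0,-1]])

```text
clock: 8.5
eef_pos: [0.4988, 0.0088, 0.065]
orientation: [179.9, -0.1, 59.8]
wrist_force: [0.7, 1.4, 7.8]
finger_gap: 0.0002
grasp_force: 3.7
```

Request:
servo_tool(motion=[[0,0,0.4,0,0,0,-1],[0,0,0.4,0,0,0,-1],[0,0,0.4,0,0,0,-1]])

```text
clock: 8.75
eef_pos: [0.4988, 0.0087, 0.0649]
orientation: [179.9, -0.1, 59.7]
wrist_force: [0.6, 1.6, 12.8]
finger_gap: -0.0001
grasp_force: 6.2
```

Request:
servo_tool(motion=[[0,0,-5,0,0,0,-1],[0,0,-15,0,0,0,-1],[0,0,-45,0,0,0,-1],[0,0,-80,0,0,0,-1],[0,0,-110,0,0,0,-1],[0,-20,-130,0,0,0,-1],[-30,-50,-130,0,0,0,-1],[-60,-80,-130,0,0,0,-1],[-60,-80,-130,0,0,0,-1],[-60,-80,-130,0,0,0,-1]])

```text
clock: 9.58
eef_pos: [0.3958, -0.0039, 0.1948]
orientation: [-179.9, 0.1, 59.7]
wrist_force: [1.5, -0.3, 0.8]
finger_gap: 0.0001
grasp_force: 0.0
```

```bash
python3 -c "
from h import *
print(r.read_state()['eef_pos']);snap('wrist','w6');snap('scene','s6')
a=cv2.imread('pics/s6.png')[205:295,150:310]
o=np.zeros((520,800,3),np.uint8); o[:225,:400]=cv2.resize(a,(400,225),interpolation=cv2.INTER_CUBIC); o[:300,400:]=cv2.resize(cv2.imread('pics/w6.png'),(400,300)); cv2.imwrite('pics/c6.png',o)"
```

```text
[ 0.39581798 -0.00388502  0.19480845]
```

View pics/c6.png

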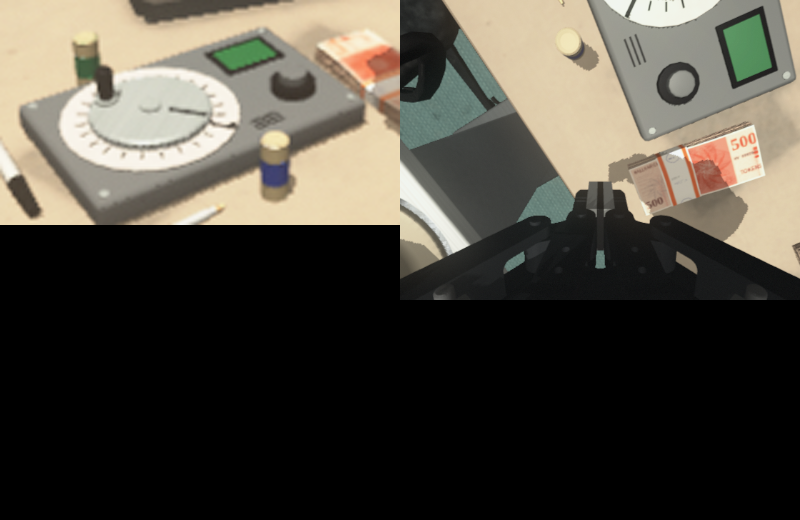

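The scene view shows the index running on into the long line at (205,115), the button up at (293,75), and everything still in place with the arm clear.

```bash
python3 -c "
from station import r
print(r.hand_in())"
```

```text
the job is handed in; nothing more can be done
None
```

I turned the dial until its index met the long line, pressed the store button to its stop and let it come up, and handed the job in at about 10 s. The last picture showed the index still aligned and nothing visibly moved; hand-in gave no verdict.

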